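Knock a stuck soap bar out of its mould

TASK

The soap bar is stuck in the pocket of the metal mould. Take the upright knockout tool by its wooden handle, feel gently from below for the hole in the mould's base plate (it is seldom under the middle; do not ram the pin against the plate) and push the pin up through it until the bar has risen by at least 12 mm. Stand the tool back upright on the worktop, then draw the bar out and lay it flat, the same way up, in the low cream tray without dropping it; leave the button tin, brush, cotton reel and spray bottle alone.

Things in the scene. Friction and masses are not known exactly. Their poses are not given: they have to be found in the camera images.
- mould: Aluminium soap mould, fixed. Origin on the worktop under its centre; x its short way (64 mm, -x side nearer the robot), y its long way (110 mm), z up. Block from z = 75 to 115 mm on four round legs (feet 16 mm across) at x = +-25, y = +-48 mm; below the block it is open, 80 mm free between the feet for a tool coming in along x. The pin may press on mould or plate with at most 20 N.
- pocket_top (a point): Centre of the pocket's mouth (38 x 62 mm), at the mould's top, 115 mm above the worktop. The pocket's floor is the base plate. Two sprung rubber cheeks on the long sides grip the bar: 5 to 15 N push or pull it along; it comes straight up and stays where it is left.
- plate_middle (a point): Middle of the underside of the steel base plate, 75.5 mm above the worktop (plate top: 81 mm). The plate has one knockout hole, 18 mm along the mould's x, 13.5 mm along y. It is slid elsewhere each time and stiff: the hole's centre is at x = 0 and anywhere from y = -13 to +13 mm of this point. That is not measured and not seen from above: feel for it with the pin.
- soap_bar: Cream-white bar of hard soap, 36 (x) x 60 (y) x 32 mm, about 80 g. Origin at the centre of its underside, z up. At first it sits in the pocket on the base plate (origin 81 mm above the worktop), long side along the mould's y, its top 2 mm below the mould's top, so it cannot be grasped until pushed up.
- knockout: Knockout tool, 0.35 kg, stands upright. Origin on its underside below the handle; z up, x from handle to pin. Steel foot 8 mm thick, 28 mm wide, x = -16 to +87 mm. At x = 0 the handle: steel shank to z = 60, then wooden grip 26 (x) x 18 mm (y) to z = 150 mm, pinched across y. The pin's load, 75 mm from the handle, twists the tool in the fingers: grip firmly (80 N or more).
- pin_tip (a point): Centre of the flat end of the tool's upright steel pin (10 mm across), at x = 75, z = 53 mm in the tool's frame.
- tray: Low cream tray lying fixed on the worktop, 182 (x) x 262 (y) x 24 mm, origin at the centre of its underside; floor 6 mm thick, walls 6 mm. The bar goes anywhere on its floor.
- button_tin: Green button tin with a lid, 87 x 118 x 46 mm, origin under its centre; bystander behind the mould.
- brush: Grey scrubbing brush with a loop handle, 30 x 85 x 55 mm, origin under its centre; bystander behind the mould.
- spool: Reel of cream cotton, 30 mm across, 38 mm high, origin under its centre; bystander behind the mould.
- spray: Clear spray bottle with a black head, 62 x 85 x 190 mm, origin under its centre; bystander behind the mould.
Mind the look-alikes: they are no part of the job. What is shaped like the knockout but blue is not meant.

How it is judged:
On the way:
1. the bar has been pushed up at least 10 mm and stands in the pocket (z of soap_bar in the frame of mould above 0.091 m and horizontal distance between soap_bar and mould below 0.01 m and angle between soap_bar's own z axis and vertical below 0.2 rad), for 0.2 s.
At the end, for the whole second after the job is handed in: The bar lies flat and still on the tray's floor, the way up it came out (underside within 4 mm of the floor, leaning less than 0.1 rad), and the knockout tool stands upright (within 0.1 rad) and still on the worktop (z of soap_bar in the frame of tray between 0.003 and 0.01 m and x of soap_bar in the frame of tray between -0.07 and 0.07 m and y of soap_bar in the frame of tray between -0.11 and 0.11 m and angle between each of soap_bar, knockout's own z axis and vertical below 0.1 rad and linear speed of each of soap_bar, knockout below 0.02 m/s and height (world z) of knockout between -0.006 and 0.006 m); the robot touches nothing.
It fails at once if the knockout tool presses on the mould or its base plate with more than 20 N (contact force between knockout and mould above 20 N).
It fails at once if the bar is dropped (falls free of the fingers faster than 0.6 m/s, some 18 mm) (contact force between soap_bar and anything else below 0.01 N and linear speed of soap_bar above 0.6 m/s).
It fails at once if the button tin, brush, reel or spray bottle is shifted more than 30 mm (distance of any of button_tin, brush, spool, spray from where it was at the start of the episode above 0.03 m).
It also fails if it takes over 67 s, if anything falls off the work surface, if the arm or the gripper's body presses on something with over 40 N, if the wrist force passes 120 N, or if a joint passes its speed limit or range.

ROBOT

A 6-joint arm with a two-finger parallel gripper is mounted at the origin on a cart in front of the work surface, level with it; the furniture and walls round the work are solid. World frame = base frame: x ahead of the robot, y to its left, z up, the work surface at z = 0. Lengths are in m, angles in rad, forces in N, time in s.
With the tool pointing down it reaches from about 0.375 to 0.9 m from the base axis. Payload 3.1 kg.
Tool frame: the origin (TCP) lies where the fingers leave the gripper's body, on its centre line; the fingertips stand manip.tip_reach ahead of it and the grasp point (between the pads) lies 54 mm ahead of it (manip.tip_reach is the distance from the TCP to the fingertips, in m); z points along the fingers, y is the direction in which the jaws open and shut (so a half turn about z gives the same grasp; the last joint's range is limited). The gripper opens to 85 mm and grips with 20 to 120 N. Pads are 22 mm wide; open, the fingers measure 114 mm over their backs; the gripper's body (76 mm by 85 mm) begins 54 mm behind the grasp point. The pads swing forward as they close: fully open they stand 13 mm farther back than shut.
Start: joints at [-1.315, 0.527, 1.433, -0, 1.181, -0.178], TCP at [0.263, -0.567, 0.304] pointing down, gripper open.
Joint ranges: [-3.08, 3.08], [-0.75, 2.2], [0.22, 2.44], [-1.43, 4.57], [0, 2.65], [-2.85, 2.85]. Speed limits (rad/s): [2.79, 2.79, 3.14, 3.14, 3.14, 3.14].

INTERFACE

Orientations are given as a unit quaternion [x, y, z, w].
In Python, from station import manip, cams, order gives the robot as it stands. The module is installed in compiled form; this text tells all that it offers.
- The arm moves only by the tool drive_tool, never from a script. Its arguments are lists of equal length, an entry for each row: "linear": the shift along the tool's x, y, z in mm, a list of three; "rot": the turn, a rotation vector about the tool's x, y, z in degrees, a list of three; "hand": the finger opening in mm, from 0 to 85.4. A call has 1 to 20 rows; each row shifts and turns the pose as measured when the row begins, along the tool's axes as they then stand; what a row does not reach is not made up. A row lasts 1/12 s, in which the tool goes at most 41.7 mm and 7.16 degrees, less where a joint would pass 70% of its speed; a pose out of reach is approached as far as the arm can. A call with a gripper value outside its range is refused whole. The fingers move at their own pace and stop on an object; "force" is the grip in N (left out, the last holds). Time passes only in rows, so rows that do not move let the fingers close. It gives the time, the measured TCP pose, the force and the opening at its end, in the units of the state.
- manip.sense(): the state, without advancing time (a new reading comes with each control period).
- cams.snapshot(name): name is "scene" or "top"; returns the picture (480x640x3 uint8, red, green, blue); there is no depth.
- cams.camera_model(name): a dict with "vfov" (degrees; the focal length in pixels is half the picture's height over the tangent of half this angle, whatever the lens; pixels are square), "cx", "cy" (the principal point, pixels), "k1" (the pictures are not rectified: a ray, as slopes to the right and down, at radius r is drawn at 1 + k1 r^2 times it, then the intrinsics apply), "rvec" (rotation vector, rad) and "tvec" (3), from world to camera coordinates, as OpenCV has them. Camera axes: x right, y down, z forward; pixel columns grow to the right and rows downward; lengths in m; the calibration is good to about 2 mm. A picture is of the moment at which its call begins. camera_model takes no time and is no camera call.
- order.sign_off(): hands the job in, once; it reports no verdict.
Trained networks look in the newest picture that a camera, given by its name, has taken for a name from the list of things; names that differ only in an ending like _2 or _b are one class to them, and where a whole thing is asked for, a point or a joint stands for the part that bears it (a point fixed in the world has none). Each returns a list of dicts, best first, with "score" (0 to 1); they miss things now and then, are a little off and sometimes report something else, mostly with a low value. They report only what shows in the picture. A call takes as long as a camera call. They do not tell look-alikes from the thing itself.
- cams.regions_of(label, camera): "pixels" (480x640 bool, what is visible of it) and "rect" ([left, top, right, bottom] in pixels, round what is visible of it).
- cams.spot_point(label, camera): "at" ([column, row] in pixels: a listed point, or the origin of a listed thing).
The state is a dict: "t": time; "q": joint angles; "qd": joint speeds; "tau": joint torques, N m; "tcp_pos": TCP position; "tool_rot": TCP orientation; "force": force on the tool from outside, world axes, zero at the start; "ft_torque": the same for the moment, N m; "finger_gap": opening from 0.0 (shut) to 1.0 (fully open).
Only numpy, scipy, OpenCV 4.12 (cv2) and the standard library are available. Lean on these libraries where they do the work, as an engineer would, in place of code of your own. Each camera call takes 0.05 s, during which the arm holds its last target. There are 200 camera calls.

## Working session

There is one attempt and no reset: what is moved stays moved. The work goes in short steps, Python scripts to look and compute and a tool call to move; the robot and the scene stay as the last step left them, time stands still between calls to the robot, and variables do not carry over. Pictures are saved under pics/ and viewed, about 8 in all and at most 12, crops included, and the job is handed in when it is done.

Besides the shell and the picture viewer there is one more tool, called after ">>>" as name(argument=value, ...) on one line, values as JSON. drive_tool: Moves the arm, as the interface text tells. Its arguments: {"type":"object","properties":{"linear":{"type":"array","items":{"type":"array","items":{"type":"number"}}},"rot":{"type":"array","items":{"type":"array","items":{"type":"number"}}},"hand":{"type":"array","items":{"type":"number"}},"force":{"type":"number"}},"required":["linear","rot","hand"]}

```bash
mkdir -p pics; cat > h.py <<'E'
import numpy as np, cv2
from scipy.spatial.transform import Rotation as R
from station import manip, cams, order
def cam(n):
    m=cams.camera_model(n); f=240/np.tan(np.radians(m['vfov'])/2)
    return m,f,R.from_rotvec(np.ravel(m['rvec'])).as_matrix(),np.ravel(m['tvec'])
def ray(n,uv):
    m,f,Rm,t=cam(n); d=np.array([(uv[0]-m['cx'])/f,(uv[1]-m['cy'])/f]); s=d.copy()
    for _ in range(30): s=d/(1+m['k1']*(s@s))
    return -Rm.T@t, Rm.T@np.r_[s,1]
def at_z(n,uv,z):
    o,d=ray(n,uv); return o+d*(z-o[2])/d[2]
def proj(n,p):
    m,f,Rm,t=cam(n); c=Rm@np.asarray(p)+t; s=c[:2]/c[2]; s=s*(1+m['k1']*(s@s)); return s*f+[m['cx'],m['cy']]
def snap(n,name,crop=None,scale=1):
    im=cams.snapshot(n)[...,::-1]
    if crop: im=im[crop[1]:crop[3],crop[0]:crop[2]]
    cv2.imwrite('pics/'+name,cv2.resize(im,None,fx=scale,fy=scale,interpolation=cv2.INTER_CUBIC))
E
python3 - <<'E'
from h import *
np.set_printoptions(precision=3,suppress=True)
print(manip.sense(),manip.tip_reach)
a=cams.snapshot('scene');b=cams.snapshot('top')
cv2.imwrite('pics/s1.png',a[...,::-1]);cv2.imwrite('pics/t1.png',b[...,::-1])
Z=dict(mould=0,pocket_top=.115,knockout=0,pin_tip=.053,tray=0,soap_bar=.081)
for c in('scene','top'):
    print(c,-cam(c)[2].T@cam(c)[3])
    for l,z in Z.items():
        for r in cams.spot_point(l,c)[:3]: print(c,l,round(r['score'],2),np.round(r['at'],1),at_z(c,r['at'],z))
E
```

```text
{'t': 0.0, 'q': array([-1.316,  0.528,  1.434,  0.   ,  1.181, -0.178]), 'qd': array([-0.   ,  0.   , -0.   ,  0.001, -0.001,  0.   ]), 'tau': array([ -0.   , -44.236, -17.802,  -0.   ,   0.009,   0.   ]), 'tcp_pos': array([ 0.263, -0.567,  0.303]), 'tool_rot': array([ 0.977,  0.215, -0.   , -0.001]), 'force': array([-0.601, -0.123,  0.387]), 'ft_torque': array([ 0.013, -0.024,  0.033]), 'finger_gap': 1.00155744895064} 0.0726
scene [-0.425  0.416  0.728]
scene mould 0.6 [260.1 242.7] [0.781 0.1   0.   ]
scene pocket_top 0.71 [316.9 224. ] [0.62  0.01  0.115]
scene tray 0.76 [213.8 335.6] [0.47  0.289 0.   ]
top [ 0.364 -0.004  1.006]
top mould 0.57 [326.3 248.5] [ 0.629 -0.003  0.   ]
top pocket_top 0.62 [326.4 231.4] [ 0.631 -0.001  0.115]
top knockout 0.86 [388.3 278.2] [ 0.578 -0.135  0.   ]
top knockout 0.72 [439.2 331.6] [ 0.478 -0.244  0.   ]
top pin_tip 0.69 [408.2 235.4] [ 0.657 -0.163  0.053]
top pin_tip 0.66 [444.6 290.4] [ 0.552 -0.239  0.053]
top tray 0.67 [177.8 309.5] [0.474 0.286 0.   ]
top soap_bar 0.98 [327.3 238.5] [ 0.628 -0.003  0.081]
```

View pics/s1.png

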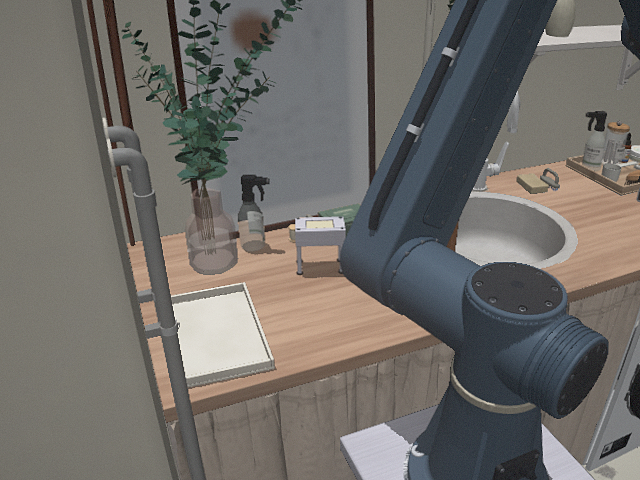

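View pics/t1.png

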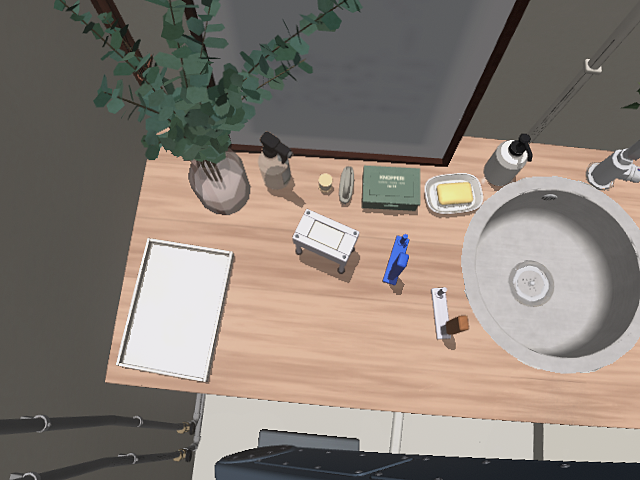

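```bash
python3 - <<'E'
import cv2
im=cv2.imread('pics/t1.png')[200:370,270:490]
cv2.imwrite('pics/t1c.png',cv2.resize(im,None,fx=3.5,fy=3.5,interpolation=cv2.INTER_CUBIC))
E
```

```text
(no output)
```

View pics/t1c.png

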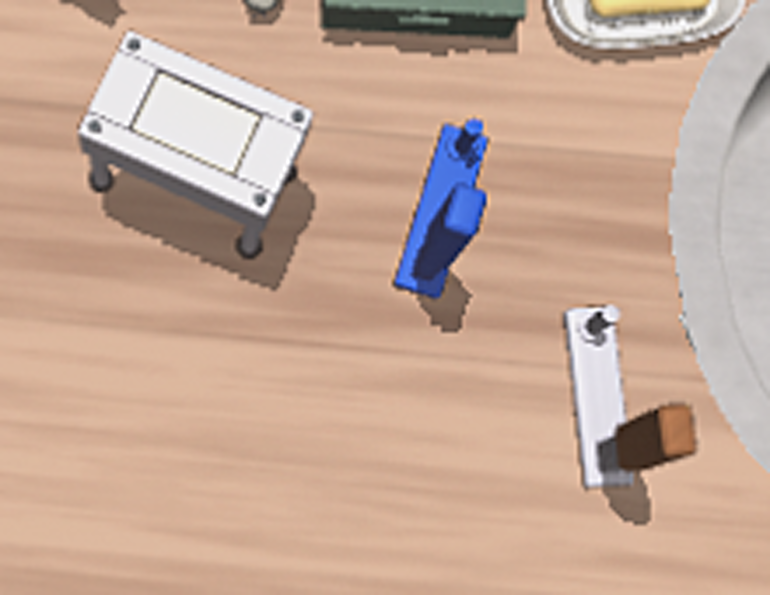

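The scene view shows the mould (320,230), the tray (215,335) and the spray bottle (252,210). The top view could offer two tools: the blue look-alike (396,262) and the steel one with the wooden handle (440,315). I choose the latter, and the crop confirms the brown grip and steel foot. The soap in the mould is at (326,238); the yellow soap in its dish (453,193) isn't ours.

```bash
python3 - <<'E'
from h import *
np.set_printoptions(precision=4,suppress=True)
g=lambda pts,z:np.array([at_z('top',(u/3.5+270-.36,v/3.5+200-.36),z) for u,v in pts])
def fit(model,P):
    m=model-model.mean(0);p=P[:,:2]-P[:,:2].mean(0)
    a=np.arctan2((m[:,0]*p[:,1]-m[:,1]*p[:,0]).sum(),(m*p).sum())
    Rm=np.array([[np.cos(a),-np.sin(a)],[np.sin(a),np.cos(a)]]);c=P[:,:2].mean(0)-Rm@model.mean(0)
    print('fit',c,'deg',np.degrees(a),'res mm',np.round(1e3*(P[:,:2]-(model@Rm.T+c)),1).tolist());return c,a
# mould top corners: far-left,far-right,near-right,near-left
M=np.array([[.032,.055],[.032,-.055],[-.032,-.055],[-.032,.055]])
fit(M,g([(125,32),(312,108),(268,215),(78,125)],.115))
fit(M*[[38/64,62/110]],g([(158,71),(262,116),(240,174),(132,127)],.115))
K=np.array([[.087,.014],[.087,-.014],[-.016,-.014],[-.016,.014]])
fit(K,g([(565,312),(610,305),(633,484),(586,488)],.008))
print('handle top',g([(678,427)],.150), 'pin',g([(600,322)],.053))
for l in('knockout','mould','tray','soap_bar'):
    for c in ('top',):
        for r in cams.regions_of(l,c)[:2]: print(l,r['score'],r['rect'],cv2.minAreaRect(np.argwhere(r['pixels'])[:,::-1].astype(np.float32)))
T=[at_z('top',p,.024) for p in [(148,240),(232,250),(208,381),(118,365)]];print(np.array(T))
E
```

```text
fit [0.6268 0.0007] deg -19.249876531435024 res mm [[-3.0, 0.6], [-0.1, 1.2], [-0.2, -1.0], [3.3, -0.7]]
fit [ 0.6256 -0.0007] deg -18.616051056958725 res mm [[-1.6, 0.4], [-1.8, 1.8], [1.4, -1.2], [2.1, -0.9]]
fit [ 0.4796 -0.249 ] deg 9.137115169011727 res mm [[-1.3, -1.0], [0.7, 0.5], [0.3, 0.7], [0.3, -0.2]]
handle top [[ 0.4814 -0.2492  0.15  ]] pin [[ 0.5492 -0.2322  0.053 ]]
knockout 0.73 [290.9, 208.9, 359.7, 277.0] ((323.82965087890625, 240.11343383789062), (62.21565246582031, 47.420997619628906), 24.341089248657227)
knockout 0.72 [386.0, 234.6, 407.8, 288.0] ((397.92822265625, 258.9773254394531), (17.315053939819336, 50.590065002441406), 17.52556800842285)
mould 0.97 [293.2, 206.7, 359.9, 274.5] ((324.0249328613281, 240.11122131347656), (60.961952209472656, 45.869651794433594), 24.227745056152344)
tray 0.59 [117.7, 238.2, 235.5, 381.9] ((175.31692504882812, 308.271728515625), (94.12801361083984, 134.62405395507812), 11.659292221069336)
[[0.607  0.3644 0.024 ]
 [0.6019 0.1877 0.024 ]
 [0.3404 0.1998 0.024 ]
 [0.3518 0.3802 0.024 ]]
```

>>> drive_tool(linear=[[30,-18,0],[30,-18,0],[30,-18,0],[30,-18,0],[30,-18,0],[30,-18,0],[30,-18,0],[30,-18,0],[30,-18,0],[30,-18,0],[20,-12,0],[10,-6,0],[0,0,0],[0,0,0],[0,0,0],[0,0,0]], rot=[[0,0,0],[0,0,0],[0,0,0],[0,0,0],[0,0,0],[0,0,0],[0,0,0],[0,0,0],[0,0,0],[0,0,0],[0,0,0],[0,0,0],[0,0,5.2],[0,0,5.2],[0,0,5.2],[0,0,0]], hand=[85,85,85,85,85,85,85,85,85,85,85,85,85,85,85,85])

```text
t: 2.23
tcp_pos: [0.4895, -0.2365, 0.3036]
tool_rot: [0.997, 0.074, 0.002, 0.004]
force: [0.1, 0.4, -0.5]
finger_gap: 0.996
```

```bash
cat >> h.py <<'E'
def st():
    s=manip.sense(); M=R.from_quat(s['tool_rot']).as_matrix()
    print('t',round(s['t'],2),'tcp',np.round(s['tcp_pos']*1e3,1),'yaw',np.round(np.degrees(np.arctan2(M[1,0],M[0,0])),2),'z',np.round(M[:,2],3),'F',np.round(s['force'],1),'T',np.round(s['ft_torque'],2),'gap',round(s['finger_gap']*85.4,1),'q6',round(s['q'][5],2))
    return s,M
def go(x,y,z,yaw=None):
    "needed shift in tool axes (mm) and turn about tool z (deg)"
    s,M=st(); d=M.T@(np.array([x,y,z])-s['tcp_pos']*1e3)
    print('need',np.round(d,1), 'rotz',None if yaw is None else np.round(np.degrees(np.arctan2(M[1,0],M[0,0]))-yaw,2))
    if yaw is not None: print('rotvec',np.round(np.degrees((R.from_matrix(M).inv()*R.from_matrix([[np.cos(np.radians(yaw)),np.sin(np.radians(yaw)),0],[np.sin(np.radians(yaw)),-np.cos(np.radians(yaw)),0],[0,0,-1]])).as_rotvec()),2))
E
python3 -c "
from h import *
go(480,-249,179,9.1)"
```

```text
t 2.23 tcp [ 489.5 -236.5  303.6] yaw 8.45 z [ 0.005 -0.008 -1.   ] F [ 0.1  0.4 -0.5] T [ 0.01  0.03 -0.02] gap 85.0 q6 0.77
need [-11.7   9.9 124.7] rotz -0.65
rotvec [ 0.52 -0.21 -0.66]
```

>>> drive_tool(linear=[[-6,5,5],[-6,5,15],[0,0,25],[0,0,25],[0,0,25],[0,0,20],[0,0,10],[0,0,0]], rot=[[0.5,-0.2,-0.6],[0,0,0],[0,0,0],[0,0,0],[0,0,0],[0,0,0],[0,0,0],[0,0,0]], hand=[85,85,85,85,85,85,85,85])

```text
t: 2.9
tcp_pos: [0.4818, -0.2522, 0.1774]
tool_rot: [0.996, 0.089, 0.004, 0.004]
force: [0.1, 0.5, -0.1]
finger_gap: 0.996
```

```bash
python3 -c "
from h import *
go(480,-249,179,9.1); snap('top','t2.png',(380,220,520,380),4)"
```

```text
t 2.9 tcp [ 481.8 -252.2  177.4] yaw 10.18 z [ 0.009 -0.008 -1.   ] F [ 0.1  0.5 -0.1] T [ 0.02  0.05 -0.01] gap 85.1 q6 0.71
need [-1.2 -3.4 -1.7] rotz 1.08
rotvec [ 0.52 -0.46  1.08]
```

View pics/t2.png

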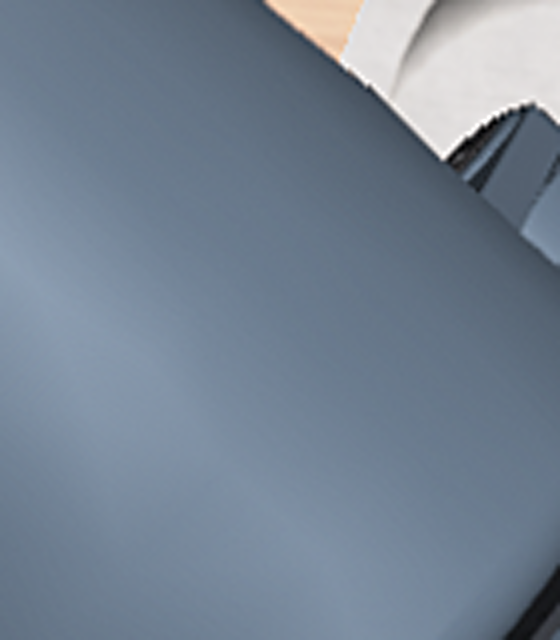

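The arm hides the view. I'll correct by the numbers and grip at 110 N.

>>> drive_tool(linear=[[-1.2,-3.4,-1.5],[0,0,0],[0,0,0],[0,0,0],[0,0,0],[0,0,0],[0,0,0],[0,0,0],[0,0,0],[0,0,0]], rot=[[0.5,-0.4,1.0],[0,0,0],[0,0,0],[0,0,0],[0,0,0],[0,0,0],[0,0,0],[0,0,0],[0,0,0],[0,0,0]], hand=[85,0,0,0,0,0,0,0,0,0], force=110)

```text
t: 3.78
tcp_pos: [0.4819, -0.2504, 0.1847]
tool_rot: [0.997, 0.081, 0.004, 0.003]
force: [-0.4, 1.0, -0.7]
finger_gap: 0.197
```

```bash
python3 -c "
from h import *
go(400,-249,200,9.1)"
```

```text
t 3.78 tcp [ 481.9 -250.4  184.7] yaw 9.27 z [ 0.008 -0.006 -1.   ] F [-0.4  1.  -0.7] T [-0.06 -0.03  0.  ] gap 16.8 q6 0.72
need [-80.5 -14.5 -16. ] rotz 0.17
rotvec [ 0.42 -0.4   0.17]
```

>>> drive_tool(linear=[[0,0,-10],[0,0,-8],[-20,-3.6,0],[-30,-5,0],[-25,-5,0],[-6,0,0],[0,0,0],[0,0,0]], rot=[[0.2,-0.2,0],[0.2,-0.2,0],[0,0,0],[0,0,0],[0,0,0],[0,0,0],[0,0,0],[0,0,0]], hand=[0,0,0,0,0,0,0,0])

```text
t: 4.45
tcp_pos: [0.3969, -0.2488, 0.2008]
tool_rot: [0.997, 0.081, -0.001, -0.002]
force: [0.1, 0.3, -4.1]
finger_gap: 0.197
```

```bash
python3 -c "
from h import *
go(423,70,190,-19.0)"
```

```text
t 4.45 tcp [ 396.9 -248.8  200.8] yaw 9.35 z [-0.003  0.003 -1.   ] F [ 0.1  0.3 -4.1] T [-0.05 -0.02  0.02] gap 16.9 q6 0.61
need [  77.6 -310.3   11.8] rotz 28.35
rotvec [-0.17  0.18 28.35]
```

>>> drive_tool(linear=[[4,-16,0],[7,-29,0],[7,-29,0],[7,-29,0],[7,-29,0],[7,-29,0],[7,-29,0],[7,-29,0],[7,-29,0],[7,-29,0],[7,-22,0],[4,-11,0],[0,0,0],[0,0,0],[0,0,0],[0,0,0],[0,0,0],[0,0,0]], rot=[[0,0,0],[0,0,0],[0,0,0],[0,0,0],[0,0,0],[0,0,0],[0,0,0],[0,0,0],[0,0,0],[0,0,0],[0,0,0],[0,0,0],[0,0,6],[0,0,6],[0,0,6],[0,0,6],[0,0,4],[0,0,0]], hand=[0,0,0,0,0,0,0,0,0,0,0,0,0,0,0,0,0,0])

```text
t: 5.95
tcp_pos: [0.4553, 0.0857, 0.1996]
tool_rot: [0.985, -0.17, 0.02, 0.001]
force: [1.2, 0.2, -2.3]
finger_gap: 0.195
```

```bash
python3 -c "
from h import *
go(423,70,190,-19.0); snap('top','t3.png',(170,180,490,400),2.4)
for l in('knockout','pin_tip','mould','pocket_top'):
  for c in('top','scene'):
    for r in cams.spot_point(l,c)[:3]: print(l,c,round(r['score'],2),np.round(r['at'],1), at_z(c,r['at'],dict(pin_tip=.07,pocket_top=.115,knockout=.017).get(l,0)))"
```

```text
t 5.95 tcp [455.3  85.7 199.6] yaw -19.55 z [ 0.038 -0.008 -0.999] F [ 1.2  0.2 -2.3] T [-0.01  0.08  0.06] gap 16.6 q6 1.87
need [-25.6  25.6   8.4] rotz -0.55
rotvec [-0.3  -2.23 -0.54]
knockout top 0.77 [389.4 277.3] [ 0.57619978 -0.13519804  0.017     ]
knockout top 0.69 [327.9 186.2] [0.76082771 0.00511891 0.017     ]
knockout top 0.55 [327.1 239.3] [ 0.64410696 -0.00311644  0.017     ]
pin_tip top 0.61 [408.2 240.4] [ 0.6413533  -0.16092599  0.07      ]
mould top 0.85 [324.4 247.7] [0.63029814 0.00095445 0.        ]
mould top 0.23 [278.2 180.6] [0.77086719 0.11353185 0.        ]
mould scene 0.6 [260.1 242.7] [0.78090241 0.09991473 0.        ]
pocket_top top 0.65 [327.7 233.2] [ 0.62819731 -0.00332925  0.115     ]
pocket_top scene 0.71 [316.9 224. ] [0.61961216 0.01002999 0.115     ]
```

View pics/t3.png

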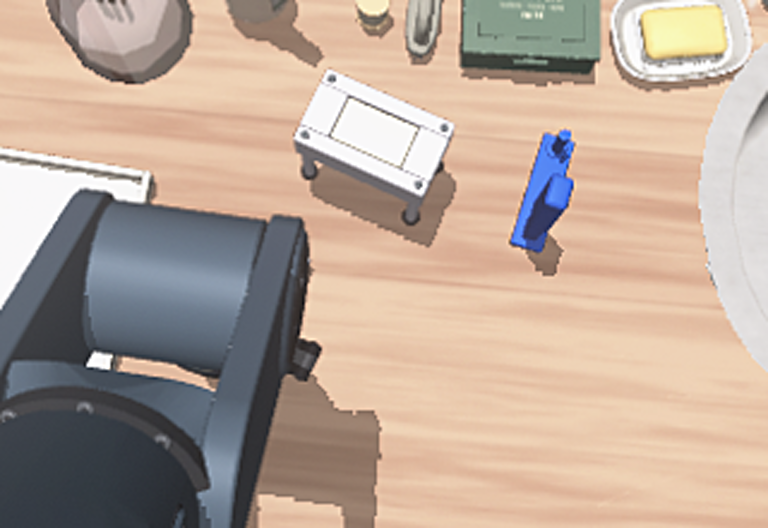

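```bash
python3 - <<'E'
from h import *
P=np.array([at_z('top',(u/2.4+170-.3,v/2.4+180-.3),.115) for u,v in [(331,78),(446,128),(418,185),(305,135)]])[:,:2]
m=np.array([[25,48],[25,-48],[-25,-48],[-25,48]])*1e-3
p=P-P.mean(0);a=np.arctan2((m[:,0]*p[:,1]-m[:,1]*p[:,0]).sum(),(m*p).sum())
print(P.mean(0),np.degrees(a),[np.linalg.norm(P[i]-P[(i+1)%4]) for i in range(4)])
a=np.radians(-19);c=np.array([.6265,-.0005])
go(*(1e3*(c-.149*np.array([np.cos(a),np.sin(a)]))),198.7,-19)
E
```

```text
[ 6.25661608e-01 -1.05347145e-04] -19.393439646236487 [np.float64(0.09819183201292232), np.float64(0.05067592008368787), np.float64(0.09551311589214295), np.float64(0.05060035805344139)]
t 6.4 tcp [453.9  84.9 199.6] yaw -19.51 z [ 0.037 -0.008 -0.999] F [-1.1 -0.3 -2.7] T [0.06 0.08 0.05] gap 16.8 q6 1.86
need [42.2 24.1  2.3] rotz -0.51
rotvec [-0.25 -2.14 -0.5 ]
```

>>> drive_tool(linear=[[0,0,0],[0,12,0],[10,12,0],[16,0,0],[15,0,0],[0,0,0]], rot=[[-0.2,-1,-0.3],[0,-1,0],[0,0,0],[0,0,0],[0,0,0],[0,0,0]], hand=[0,0,0,0,0,0])

```text
t: 6.9
tcp_pos: [0.4848, 0.0474, 0.1997]
tool_rot: [0.986, -0.165, -0.002, -0.0]
force: [1.9, -1.1, -2.0]
finger_gap: 0.196
```

```bash
python3 - <<'E'
from h import *
a=np.radians(-19.2);c=np.array([.626,-.0003])
go(*(1e3*(c-.149*np.array([np.cos(a),np.sin(a)]))),198.7,-19.2)
snap('scene','s2.png',(190,130,430,310),3.2)
for l in('pin_tip','knockout'):
  for cc in('top','scene'):
    for r in cams.spot_point(l,cc)[:3]: print(l,cc,round(r['score'],2),np.round(r['at'],1), at_z(cc,r['at'],.067 if l=='pin_tip' else .014))
E
```

```text
t 6.9 tcp [484.8  47.4 199.7] yaw -19.0 z [-0.003  0.001 -1.   ] F [ 1.9 -1.1 -2. ] T [ 0.   -0.04 -0.01] gap 16.8 q6 1.77
need [ 0.  -1.4  1. ] rotz 0.2
rotvec [-0.01  0.21  0.2 ]
pin_tip top 0.61 [408.2 240.4] [ 0.64224214 -0.16142841  0.067     ]
pin_tip scene 0.89 [374.  227.2] [ 0.63412819 -0.14017523  0.067     ]
knockout top 0.77 [389.4 277.3] [ 0.57684335 -0.1355955   0.014     ]
knockout top 0.69 [327.9 186.2] [0.76203131 0.00514707 0.014     ]
knockout top 0.55 [327.1 239.3] [ 0.64495651 -0.00311326  0.014     ]
knockout scene 0.68 [378.7 265.4] [ 0.55371694 -0.1141341   0.014     ]
```

View pics/s2.png

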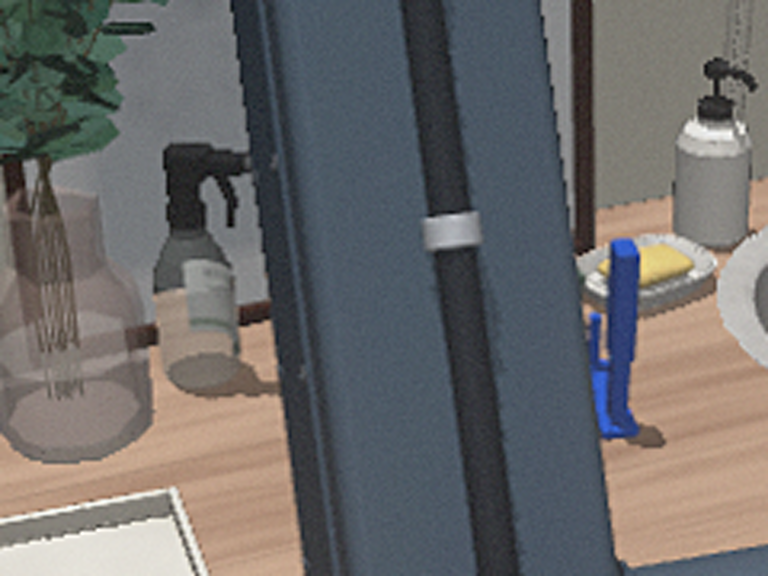

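>>> drive_tool(linear=[[15,-0.7,0],[16,-0.7,0],[16,0,0],[16,0,0],[10,0,0],[2,0,0],[0,0,0]], rot=[[0,0.1,0.2],[0,0,0],[0,0,0],[0,0,0],[0,0,0],[0,0,0],[0,0,0]], hand=[0,0,0,0,0,0,0])

```text
t: 7.73
tcp_pos: [0.5449, 0.0296, 0.1965]
tool_rot: [0.986, -0.163, -0.012, -0.0]
force: [-0.8, -0.2, -2.9]
finger_gap: 0.201
```

```bash
cat >> h.py <<'E'
def hole():
    a=np.radians(-19.2);c=np.array([.626,-.0003])
    go(*(1e3*(c-.074*np.array([np.cos(a),np.sin(a)]))),198.7,-19.2)
    s=manip.sense();d=s['tcp_pos'][:2]-c;ex=np.array([np.cos(a),np.sin(a)]);ey=np.array([-ex[1],ex[0]])
    print('pin in mould frame mm',np.round(1e3*(d@ex+.074),1),np.round(1e3*d@ey,1),'tip z',round(1e3*s['tcp_pos'][2]-131.7,1))
E
python3 -c "
from h import *
hole()"
```

```text
t 7.73 tcp [544.9  29.6 196.5] yaw -18.81 z [-0.023  0.004 -1.   ] F [-0.8 -0.2 -2.9] T [-0.02  0.03 -0.03] gap 17.2 q6 1.75
need [12.4  1.7 -2.5] rotz 0.39
rotvec [0.19 1.35 0.39]
pin in mould frame mm -12.4 1.6 tip z 64.8
```

>>> drive_tool(linear=[[8,1,-1],[4.4,0.7,-1],[0,0,0],[0,0,0]], rot=[[0.1,0.7,0.2],[0.1,0.7,0.2],[0,0,0],[0,0,0]], hand=[0,0,0,0])

```text
t: 8.07
tcp_pos: [0.5535, 0.0248, 0.1979]
tool_rot: [0.986, -0.167, -0.001, 0.0]
force: [-0.9, -0.3, -3.6]
finger_gap: 0.194
```

```bash
python3 -c "
from h import *
hole()"
```

```text
t 8.07 tcp [553.5  24.8 197.9] yaw -19.19 z [-0.002  0.    -1.   ] F [-0.9 -0.3 -3.6] T [ 0.01  0.07 -0.04] gap 16.6 q6 1.75
need [ 2.8 -0.1 -0.8] rotz 0.01
rotvec [0.03 0.14 0.01]
pin in mould frame mm -2.8 -0.1 tip z 66.2
```

>>> drive_tool(linear=[[3,0,-1],[0,0,-2],[0,0,-2],[0,0,-1],[0,0,-1],[0,0,0]], rot=[[0,0.1,0],[0,0,0],[0,0,0],[0,0,0],[0,0,0],[0,0,0]], hand=[0,0,0,0,0,0])

```text
t: 8.57
tcp_pos: [0.5552, 0.0242, 0.2058]
tool_rot: [0.986, -0.167, -0.001, 0.0]
force: [0.7, -0.3, -3.0]
finger_gap: 0.197
```

```bash
python3 -c "
from h import *
hole()"
```

```text
t 8.57 tcp [555.2  24.2 205.8] yaw -19.18 z [-0.002  0.    -1.   ] F [ 0.7 -0.3 -3. ] T [-0.    0.08 -0.03] gap 16.8 q6 1.75
need [ 1.  -0.2  7.1] rotz 0.02
rotvec [0.04 0.14 0.02]
pin in mould frame mm -1.0 -0.2 tip z 74.1
```

Tip at about 74 and still free. From here I go up in small steps.

>>> drive_tool(linear=[[0.8,0,-0.6],[0,0,-0.6]], rot=[[0,0.1,0],[0,0,0]], hand=[0,0])

```text
t: 8.73
tcp_pos: [0.5559, 0.0239, 0.2071]
tool_rot: [0.986, -0.167, -0.0, 0.0]
force: [-0.2, 0.9, -2.9]
finger_gap: 0.195
```

>>> drive_tool(linear=[[0,0,-0.6],[0,0,-0.6]], rot=[[0,0,0],[0,0,0]], hand=[0,0])

```text
t: 8.9
tcp_pos: [0.5559, 0.0239, 0.208]
tool_rot: [0.986, -0.167, -0.0, 0.0]
force: [3.4, -0.8, -9.7]
finger_gap: 0.193
```

>>> drive_tool(linear=[[0,0,1.5],[0,-3,0],[0,0,-0.8],[0,0,-0.6],[0,0,-0.5]], rot=[[0,0,0],[0,0,0],[0,0,0],[0,0,0],[0,0,0]], hand=[0,0,0,0,0])

```text
t: 9.32
tcp_pos: [0.5568, 0.0271, 0.208]
tool_rot: [0.986, -0.167, -0.001, 0.0]
force: [0.5, -1.0, -7.8]
finger_gap: 0.195
```

```bash
python3 -c "
from h import *
hole()"
```

```text
t 9.32 tcp [556.8  27.1 208. ] yaw -19.17 z [-0.002 -0.    -1.   ] F [ 0.5 -1.  -7.8] T [ 0.04 -0.02 -0.03] gap 16.7 q6 1.75
need [0.4 3.1 9.3] rotz 0.03
rotvec [0.05 0.1  0.03]
pin in mould frame mm -0.4 3.1 tip z 76.3
```

Contact again at y = +3.1, about 5 N. The same probe at the next spot.

>>> drive_tool(linear=[[0,0,1.5],[0,-2.8,0],[0,0,-0.8],[0,0,-0.6],[0,0,-0.5]], rot=[[0,0,0],[0,0,0],[0,0,0],[0,0,0],[0,0,0]], hand=[0,0,0,0,0])

```text
t: 9.73
tcp_pos: [0.5578, 0.03, 0.2082]
tool_rot: [0.986, -0.166, -0.001, 0.0]
force: [2.3, -2.2, -10.3]
finger_gap: 0.197
```

```bash
python3 -c "
from h import *
hole()"
```

```text
t 9.73 tcp [557.8  30.  208.2] yaw -19.17 z [-0.002 -0.001 -1.   ] F [  2.3  -2.2 -10.3] T [ 0.   -0.02  0.01] gap 16.8 q6 1.76
need [0.4 6.1 9.5] rotz 0.03
rotvec [0.07 0.1  0.03]
pin in mould frame mm -0.4 6.2 tip z 76.5
```

>>> drive_tool(linear=[[0,0,1.6],[0,-2.7,0],[0,0,-0.8],[0,0,-0.6],[0,0,-0.5]], rot=[[0,0,0],[0,0,0],[0,0,0],[0,0,0],[0,0,0]], hand=[0,0,0,0,0])

```text
t: 10.15
tcp_pos: [0.5586, 0.0329, 0.2086]
tool_rot: [0.986, -0.167, -0.001, 0.0]
force: [0.5, -0.6, -6.6]
finger_gap: 0.198
```

```bash
python3 -c "
from h import *
hole()"
```

```text
t 10.15 tcp [558.6  32.9 208.6] yaw -19.17 z [-0.003 -0.    -1.   ] F [ 0.5 -0.6 -6.6] T [-0.01  0.06 -0.03] gap 16.9 q6 1.77
need [0.6 9.2 9.9] rotz 0.03
rotvec [0.07 0.13 0.03]
pin in mould frame mm -0.6 9.2 tip z 76.9
```

>>> drive_tool(linear=[[0,0,-0.4]], rot=[[0,0,0]], hand=[0])

```text
t: 10.23
tcp_pos: [0.5587, 0.0331, 0.2092]
tool_rot: [0.986, -0.166, -0.001, 0.0]
force: [0.8, 0.7, -2.1]
finger_gap: 0.193
```

>>> drive_tool(linear=[[0,0,-0.4]], rot=[[0,0,0]], hand=[0])

```text
t: 10.32
tcp_pos: [0.5588, 0.0332, 0.2098]
tool_rot: [0.986, -0.167, -0.001, 0.0]
force: [0.1, 0.2, -3.5]
finger_gap: 0.195
```

Free above plate level: the hole is at y ≈ +9. I go up slowly to meet the bar (tip near 81, TCP near 213).

>>> drive_tool(linear=[[0,0,-0.6],[0,0,-0.6],[0,0,-0.6]], rot=[[0,0,0],[0,0,0],[0,0,0]], hand=[0,0,0])

```text
t: 10.57
tcp_pos: [0.5588, 0.0332, 0.2121]
tool_rot: [0.986, -0.166, -0.001, 0.0]
force: [0.9, 1.1, -4.3]
finger_gap: 0.2
```

>>> drive_tool(linear=[[0,0,-0.6],[0,0,-0.6]], rot=[[0,0,0],[0,0,0]], hand=[0,0])

```text
t: 10.73
tcp_pos: [0.5589, 0.0332, 0.2135]
tool_rot: [0.986, -0.166, -0.001, 0.0]
force: [1.6, 0.8, -8.1]
finger_gap: 0.201
```

```bash
python3 -c "
from h import *
hole()"
```

```text
t 10.73 tcp [558.9  33.2 213.5] yaw -19.17 z [-0.001  0.    -1.   ] F [ 1.6  0.8 -8.1] T [0.11 0.04 0.  ] gap 17.2 q6 1.77
need [ 0.4  9.6 14.8] rotz 0.03
rotvec [0.02 0.06 0.03]
pin in mould frame mm -0.4 9.6 tip z 81.8
```

>>> drive_tool(linear=[[0,0,-0.8],[0,0,-1],[0,0,-1]], rot=[[0,0,0],[0,0,0],[0,0,0]], hand=[0,0,0])

```text
t: 10.98
tcp_pos: [0.5586, 0.0335, 0.2148]
tool_rot: [0.986, -0.167, -0.001, -0.0]
force: [2.0, 1.0, -8.2]
finger_gap: 0.2
```

>>> drive_tool(linear=[[0,0,-1],[0,0,-1],[0,0,-1],[0,0,-1]], rot=[[0,0,0],[0,0,0],[0,0,0],[0,0,0]], hand=[0,0,0,0])

```text
t: 11.32
tcp_pos: [0.5589, 0.0338, 0.2171]
tool_rot: [0.986, -0.167, -0.002, -0.001]
force: [3.5, 1.2, -11.8]
finger_gap: 0.195
```

```bash
python3 -c "
from h import *
hole()"
```

```text
t 11.32 tcp [558.9  33.8 217.1] yaw -19.18 z [-0.004  0.003 -1.   ] F [  3.5   1.2 -11.8] T [ 0.24 -0.21  0.09] gap 16.6 q6 1.76
need [ 0.7 10.2 18.4] rotz 0.02
rotvec [-0.07  0.25  0.02]
pin in mould frame mm -0.6 10.2 tip z 85.4
```

>>> drive_tool(linear=[[0,0.2,-1.3],[0,0.1,-1.3],[0,0,-1.3],[0,0,-1.3],[0,0,-1.3],[0,0,-1.3]], rot=[[0,0.2,0],[0,0,0],[0,0,0],[0,0,0],[0,0,0],[0,0,0]], hand=[0,0,0,0,0,0])

```text
t: 11.82
tcp_pos: [0.5585, 0.0339, 0.2247]
tool_rot: [0.986, -0.167, -0.001, -0.001]
force: [2.6, 1.0, -11.0]
finger_gap: 0.199
```

```bash
python3 -c "
from h import *
hole()"
```

```text
t 11.82 tcp [558.5  33.9 224.7] yaw -19.18 z [-0.001  0.002 -1.   ] F [  2.6   1.  -11. ] T [ 0.45 -0.24  0.16] gap 17.0 q6 1.76
need [ 1.  10.1 26. ] rotz 0.02
rotvec [-0.09  0.11  0.02]
pin in mould frame mm -0.9 10.1 tip z 93.0
```

>>> drive_tool(linear=[[0,0.1,-1.3],[0,0,-1.3],[0,0,-1.3],[0,0,-1.3],[0,0,-1.3]], rot=[[0,0.1,0],[0,0,0],[0,0,0],[0,0,0],[0,0,0]], hand=[0,0,0,0,0])

```text
t: 12.23
tcp_pos: [0.5583, 0.034, 0.2318]
tool_rot: [0.986, -0.167, 0.0, -0.001]
force: [3.1, 0.9, -12.6]
finger_gap: 0.195
```

```bash
python3 -c "
from h import *
hole()
snap('top','t4.png',(250,180,410,300),5)"
```

```text
t 12.23 tcp [558.3  34.  231.8] yaw -19.19 z [ 0.     0.002 -1.   ] F [  3.1   0.9 -12.6] T [ 0.42 -0.21  0.19] gap 16.6 q6 1.76
need [ 1.2 10.2 33.1] rotz 0.01
rotvec [-0.12  0.02  0.01]
pin in mould frame mm -1.2 10.1 tip z 100.1
```

View pics/t4.png

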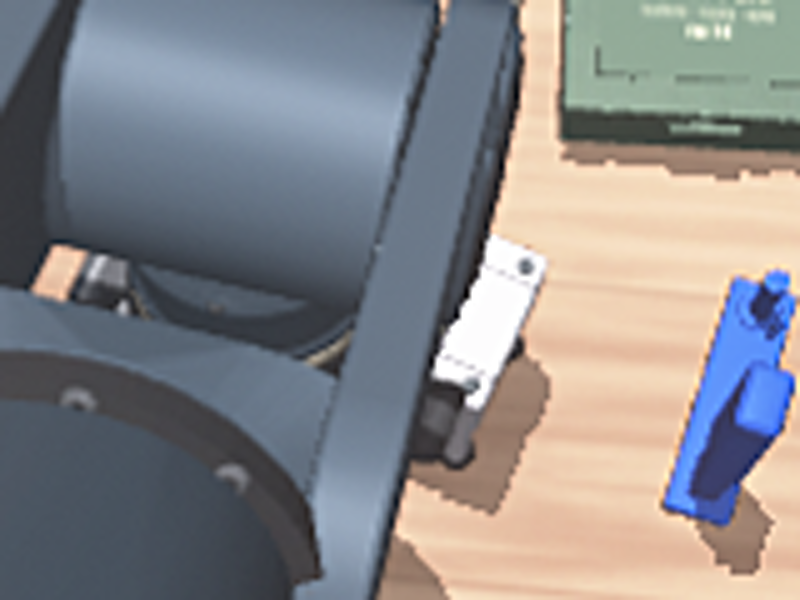

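The arm hides the mould (only its right end shows, at about (345,245)). The numbers give roughly 18 mm of rise. Now I withdraw the pin.

>>> drive_tool(linear=[[0,0,3],[0,0,4],[0,0,4],[0,0,4]], rot=[[0,0,0],[0,0,0],[0,0,0],[0,0,0]], hand=[0,0,0,0])

```text
t: 12.62
tcp_pos: [0.5589, 0.0329, 0.2203]
tool_rot: [0.986, -0.166, 0.003, 0.0]
force: [-0.3, 0.7, -2.4]
finger_gap: 0.197
```

```bash
python3 -c "
from h import *
hole()"
```

```text
t 12.62 tcp [558.9  32.9 220.3] yaw -19.17 z [ 0.005 -0.001 -1.   ] F [-0.3  0.7 -2.4] T [ 0.15 -0.03  0.06] gap 16.8 q6 1.77
need [ 0.1  9.3 21.6] rotz 0.03
rotvec [-0.02 -0.3   0.03]
pin in mould frame mm -0.3 9.3 tip z 88.6
```

>>> drive_tool(linear=[[0,0,4],[0,0,4],[0,0,4],[0,0,4],[0,0,4],[0,0,3],[0,0,0]], rot=[[0,-0.3,0],[0,0,0],[0,0,0],[0,0,0],[0,0,0],[0,0,0],[0,0,0]], hand=[0,0,0,0,0,0,0])

```text
t: 13.2
tcp_pos: [0.5587, 0.0325, 0.1946]
tool_rot: [0.986, -0.167, -0.001, 0.0]
force: [0.4, -0.5, -2.8]
finger_gap: 0.195
```

```bash
python3 -c "
from h import *
hole()"
```

```text
t 13.2 tcp [558.7  32.5 194.6] yaw -19.17 z [-0.001 -0.    -1.   ] F [ 0.4 -0.5 -2.8] T [ 0.03  0.07 -0.05] gap 16.7 q6 1.76
need [ 0.4  8.9 -4.1] rotz 0.03
rotvec [0.04 0.07 0.03]
pin in mould frame mm -0.4 8.9 tip z 62.9
```

>>> drive_tool(linear=[[-10,0,0],[-20,0,0],[-20,0,0],[-20,0,0],[-20,0,0],[-20,0,0],[-10,0,0],[3,15,0],[7,28,0],[7,28,0],[7,28,0],[5,20,0],[2,10,0],[0,0,0],[0,0,0]], rot=[[0,0,0],[0,0,0],[0,0,0],[0,0,0],[0,0,0],[0,0,0],[0,0,0],[0,0,0],[0,0,0],[0,0,0],[0,0,0],[0,0,0],[0,0,0],[0,0,0],[0,0,0]], hand=[0,0,0,0,0,0,0,0,0,0,0,0,0,0,0])

```text
t: 14.45
tcp_pos: [0.424, -0.0622, 0.1974]
tool_rot: [0.986, -0.164, 0.004, 0.001]
force: [-0.7, 1.7, -2.5]
finger_gap: 0.196
```

```bash
python3 -c "
from h import *
go(430,-70,188,-19.2)
snap('top','t5.png',(240,180,480,360),3.3)"
```

```text
t 14.45 tcp [424.  -62.2 197.4] yaw -18.93 z [ 0.007 -0.004 -1.   ] F [-0.7  1.7 -2.5] T [-0.04  0.03  0.01] gap 16.8 q6 1.5
need [8.2 5.4 9.5] rotz 0.27
rotvec [ 0.09 -0.48  0.27]
```

View pics/t5.png

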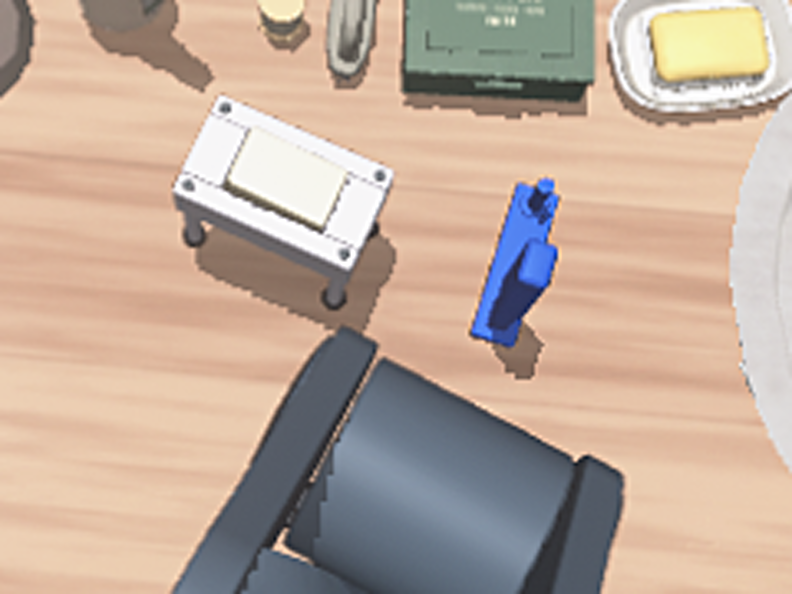

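The bar at about (326,233) now stands well proud of the pocket. I set the tool down here.

>>> drive_tool(linear=[[0,0,4],[0,0,4],[0,0,1],[0,0,1]], rot=[[0,-0.4,0],[0,0,0],[0,0,0],[0,0,0]], hand=[0,0,0,0])

```text
t: 14.83
tcp_pos: [0.4242, -0.0591, 0.1868]
tool_rot: [0.987, -0.162, 0.001, 0.001]
force: [-0.2, -0.3, -3.1]
finger_gap: 0.198
```

>>> drive_tool(linear=[[0,0,0.8],[0,0,0.8]], rot=[[0,0,0],[0,0,0]], hand=[0,0])

```text
t: 15.0
tcp_pos: [0.4237, -0.0579, 0.1848]
tool_rot: [0.987, -0.161, -0.0, 0.0]
force: [-4.5, 0.4, 12.2]
finger_gap: 0.195
```

>>> drive_tool(linear=[[0,0,0.8],[0,0,0.8]], rot=[[0,0,0],[0,0,0]], hand=[0,0])

```text
t: 15.17
tcp_pos: [0.4236, -0.0576, 0.1848]
tool_rot: [0.987, -0.16, 0.0, 0.001]
force: [-3.0, 0.8, 8.7]
finger_gap: 0.195
```

```bash
python3 -c "
from h import *
st()"
```

```text
t 15.17 tcp [423.6 -57.6 184.8] yaw -18.45 z [ 0.    -0.002 -1.   ] F [-3.   0.8  8.7] T [-0.44  0.19 -0.2 ] gap 16.6 q6 1.5
```

>>> drive_tool(linear=[[0,0,0],[0,0,0],[0,0,0],[0,0,0],[0,0,0],[0,0,-10],[0,0,-20],[0,0,-30],[0,0,-30],[0,0,-20],[0,0,0]], rot=[[0,0,0],[0,0,0],[0,0,0],[0,0,0],[0,0,0],[0,0,0],[0,0,0],[0,0,0],[0,0,0],[0,0,0],[0,0,0]], hand=[55,55,55,55,55,55,55,55,55,55,55], force=40)

```text
t: 16.08
tcp_pos: [0.424, -0.0572, 0.2984]
tool_rot: [0.987, -0.16, -0.001, 0.001]
force: [0.5, 0.2, -1.0]
finger_gap: 0.646
```

```bash
python3 - <<'E'
from h import *
go(626,0,290,70.8)
cams.snapshot('top')
r=cams.regions_of('soap_bar','top')
for x in r[:2]: print(x['score'],x['rect'],cv2.minAreaRect(np.argwhere(x['pixels'])[:,::-1].astype(np.float32)))
for x in cams.spot_point('soap_bar','top')[:2]: print(x['score'],x['at'],at_z('top',x['at'],.099))
E
```

```text
t 16.08 tcp [424.  -57.2 298.4] yaw -18.43 z [-0.002 -0.001 -1.   ] F [ 0.5  0.2 -1. ] T [ 0.01 -0.05 -0.  ] gap 55.1 q6 1.5
need [ 173.6 -118.1    7.9] rotz -89.23
rotvec [ -0.     0.16 -89.23]
0.79 [309.7, 217.2, 346.5, 250.6] ((326.20001220703125, 234.10000610351562), (32.64659118652344, 21.466251373291016), 26.56505012512207)
0.93 [324.7, 237.5] [0.62399022 0.00160943 0.099     ]
```

>>> drive_tool(linear=[[12,-8,0],[25,-17,0],[25,-17,0],[25,-17,0],[25,-17,0],[25,-17,0],[20,-14,0],[10,-7,0]], rot=[[0,0,0],[0,0,0],[0,0,0],[0,0,0],[0,0,0],[0,0,0],[0,0,0],[0,0,0]], hand=[55,55,55,55,55,55,55,55])

```text
t: 16.9
tcp_pos: [0.6134, 0.0029, 0.2719]
tool_rot: [0.986, -0.162, -0.024, -0.002]
force: [0.8, -0.8, 0.3]
finger_gap: 0.645
```

>>> drive_tool(linear=[[0,0,0],[0,0,0],[0,0,0],[0,0,0],[0,0,0],[0,0,0],[0,0,0],[0,0,0],[0,0,0],[0,0,0],[0,0,0],[0,0,0],[0,0,0],[0,0,0]], rot=[[0,0,-6.5],[0,0,-6.9],[0,0,-6.9],[0,0,-6.9],[0,0,-6.9],[0,0,-6.9],[0,0,-6.9],[0,0,-6.9],[0,0,-6.9],[0,0,-6.9],[0,0,-6.9],[0,0,-6.9],[0,0,-5],[0,0,0]], hand=[55,55,55,55,55,55,55,55,55,55,55,55,55,55])

```text
t: 18.07
tcp_pos: [0.6028, 0.0063, 0.23]
tool_rot: [0.807, 0.588, -0.038, -0.043]
force: [-0.1, 0.3, -0.3]
finger_gap: 0.644
```

```bash
python3 -c "
from h import *
go(625.5,0,230,70.8)"
```

```text
t 18.07 tcp [602.8   6.3 230. ] yaw 72.22 z [-0.112  0.024 -0.993] F [-0.1  0.3 -0.3] T [ 0.02 -0.03  0.07] gap 55.0 q6 0.13
need [ 0.9 23.3 -2.7] rotz 1.42
rotvec [-6.54  0.75  1.38]
```

>>> drive_tool(linear=[[0,8,-5],[0,10,-3],[0,4,0],[0,0,0]], rot=[[-3.3,0.4,0.7],[-3.2,0.3,0.7],[0,0,0],[0,0,0]], hand=[55,55,55,55])

```text
t: 18.4
tcp_pos: [0.6214, -0.0006, 0.228]
tool_rot: [0.818, 0.575, -0.005, -0.004]
force: [0.7, 0.9, -1.1]
finger_gap: 0.646
```

```bash
python3 -c "
from h import *
go(625.5,0,192,70.8)"
```

```text
t 18.4 tcp [ 6.214e+02 -6.000e-01  2.280e+02] yaw 70.23 z [-0.013  0.001 -1.   ] F [ 0.7  0.9 -1.1] T [-0.   -0.03 -0.02] gap 55.2 q6 0.17
need [ 2.1  4.1 36. ] rotz -0.57
rotvec [-0.75  0.18 -0.57]
```

>>> drive_tool(linear=[[2,4.1,0],[0,0,8],[0,0,8],[0,0,6]], rot=[[-0.7,0.2,-0.5],[0,0,0],[0,0,0],[0,0,0]], hand=[55,55,55,55])

```text
t: 18.73
tcp_pos: [0.6258, 0.0001, 0.2029]
tool_rot: [0.816, 0.578, -0.001, -0.002]
force: [-0.6, -0.6, 0.2]
finger_gap: 0.64
```

```bash
python3 -c "
from h import *
go(625.5,0,192,70.8)
snap('scene','s3.png',(230,160,430,310),4)"
```

```text
t 18.73 tcp [6.258e+02 1.000e-01 2.029e+02] yaw 70.65 z [-0.004  0.002 -1.   ] F [-0.6 -0.6  0.2] T [ 0.02 -0.04  0.  ] gap 54.6 q6 0.16
need [-0.2 -0.2 10.9] rotz -0.15
rotvec [-0.24 -0.02 -0.15]
```

View pics/s3.png

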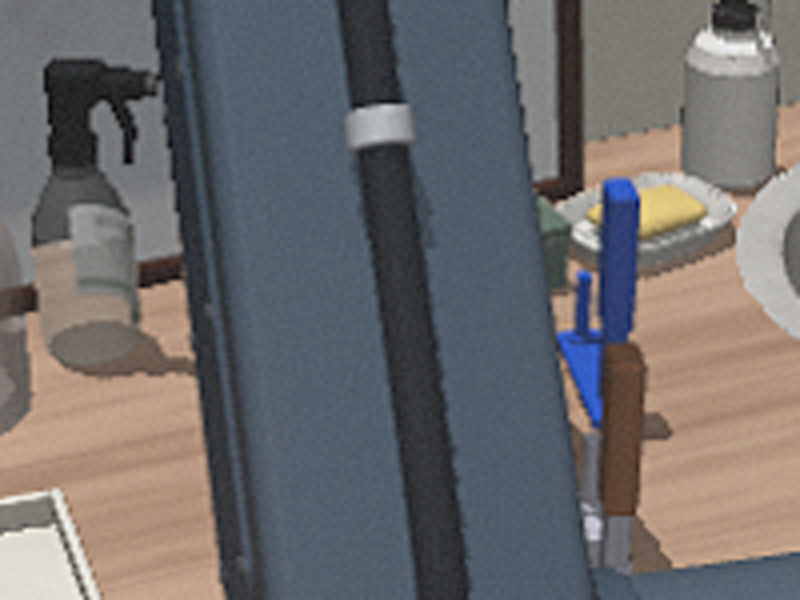

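The tool stands upright at about (386,268), but the arm hides the mould. I descend by feel.

>>> drive_tool(linear=[[0,0,4],[0,0,3],[0,0,2]], rot=[[-0.2,0,0],[0,0,0],[0,0,0]], hand=[55,55,55])

```text
t: 19.03
tcp_pos: [0.6242, 0.0004, 0.1903]
tool_rot: [0.816, 0.578, -0.002, -0.002]
force: [0.0, -1.0, -0.3]
finger_gap: 0.643
```

>>> drive_tool(linear=[[0,0,1],[0,0,0]], rot=[[0,0,0],[0,0,0]], hand=[55,55])

```text
t: 19.2
tcp_pos: [0.6239, 0.0005, 0.1885]
tool_rot: [0.816, 0.578, -0.002, -0.003]
force: [-0.4, -0.2, 0.8]
finger_gap: 0.643
```

>>> drive_tool(linear=[[0,1,-1.5],[0,0,0],[0,0,0],[0,0,0],[0,0,0],[0,0,0],[0,0,0]], rot=[[0,0,0],[0,0,0],[0,0,0],[0,0,0],[0,0,0],[0,0,0],[0,0,0]], hand=[55,0,0,0,0,0,0], force=60)

```text
t: 19.78
tcp_pos: [0.6251, 0.0002, 0.1908]
tool_rot: [0.816, 0.578, -0.002, -0.002]
force: [0.3, 0.7, -1.2]
finger_gap: 0.397
```

```bash
python3 -c "
from h import *
go(625.5,0,192,70.8)"
```

```text
t 19.78 tcp [6.251e+02 2.000e-01 1.908e+02] yaw 70.64 z [-0.006  0.002 -1.   ] F [ 0.3  0.7 -1.2] T [-0.05  0.02 -0.04] gap 33.9 q6 0.16
need [-0.   0.4 -1.2] rotz -0.16
rotvec [-0.36  0.03 -0.16]
```

Gripped: the opening of 34 mm fits the bar. Now I draw it straight up.

>>> drive_tool(linear=[[0,0,-1],[0,0,-2],[0,0,-2]], rot=[[-0.3,0,0],[0,0,0],[0,0,0]], hand=[0,0,0])

```text
t: 20.03
tcp_pos: [0.6241, 0.0004, 0.1932]
tool_rot: [0.816, 0.578, -0.002, -0.001]
force: [1.2, -0.3, -6.8]
finger_gap: 0.401
```

>>> drive_tool(linear=[[0,0,-2],[0,0,-2],[0,0,-2]], rot=[[0,0,0],[0,0,0],[0,0,0]], hand=[0,0,0])

```text
t: 20.28
tcp_pos: [0.6243, 0.0002, 0.1986]
tool_rot: [0.816, 0.578, -0.002, -0.001]
force: [1.2, -0.5, -7.1]
finger_gap: 0.404
```

```bash
python3 -c "
from h import *
go(625.5,0,240,70.8)"
```

```text
t 20.28 tcp [6.243e+02 2.000e-01 1.986e+02] yaw 70.62 z [-0.004  0.    -1.   ] F [ 1.2 -0.5 -7.1] T [-0.09 -0.23 -0.02] gap 34.5 q6 0.16
need [  0.2   1.  -41.5] rotz -0.18
rotvec [-0.24  0.07 -0.18]
```

>>> drive_tool(linear=[[0,0,-2.5],[0,0,-2.5],[0,0,-2.5],[0,0,-3],[0,0,-3],[0,0,-4],[0,0,-6],[0,0,-8],[0,0,-10],[0,0,-10],[0,0,-8],[0,0,0]], rot=[[0,0,0],[0,0,0],[0,0,0],[0,0,0],[0,0,0],[0,0,0],[0,0,0],[0,0,0],[0,0,0],[0,0,0],[0,0,0],[0,0,0]], hand=[0,0,0,0,0,0,0,0,0,0,0,0])

```text
t: 21.28
tcp_pos: [0.6255, 0.0001, 0.2708]
tool_rot: [0.816, 0.578, 0.001, 0.001]
force: [0.1, -0.4, -0.4]
finger_gap: 0.4
```

```bash
python3 - <<'E'
from h import *
go(475,285,260,70.8)
snap('scene','s4.png',(200,130,440,310),3.3)
E
```

```text
t 21.28 tcp [6.255e+02 1.000e-01 2.708e+02] yaw 70.65 z [ 0.003 -0.001 -1.   ] F [ 0.1 -0.4 -0.4] T [ 0.   -0.01  0.01] gap 34.1 q6 0.16
need [ 218.9 -236.5   10.1] rotz -0.15
rotvec [ 0.16  0.01 -0.15]
```

View pics/s4.png

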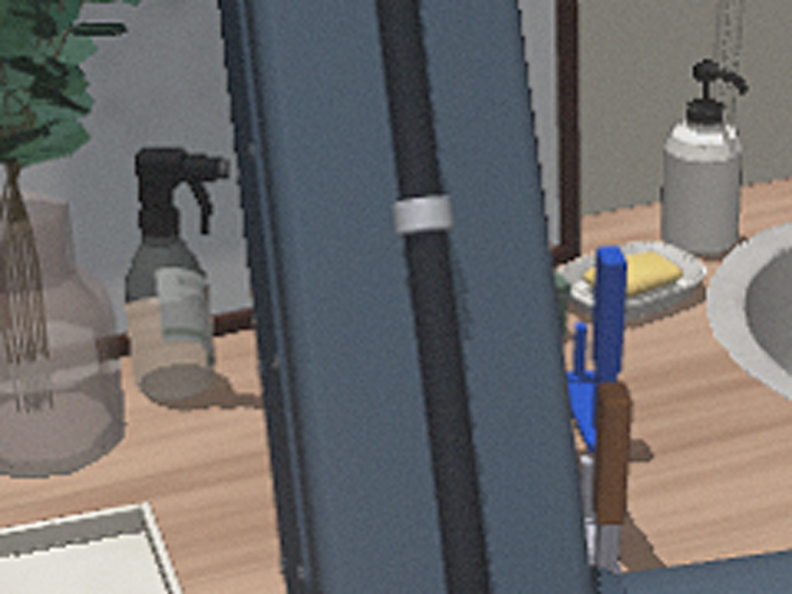

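>>> drive_tool(linear=[[8,-9,0],[16,-17,0],[20,-21.5,0],[20,-21.5,0],[20,-21.5,0],[20,-21.5,0],[20,-21.5,0],[20,-21.5,0],[20,-21.5,0],[20,-21.5,0],[16,-17,0],[10,-10,0],[4,-4,0],[0,0,0],[0,0,0]], rot=[[0,0,0],[0,0,0],[0,0,0],[0,0,0],[0,0,0],[0,0,0],[0,0,0],[0,0,0],[0,0,0],[0,0,0],[0,0,0],[0,0,0],[0,0,0],[0,0,0],[0,0,0]], hand=[0,0,0,0,0,0,0,0,0,0,0,0,0,0,0])

```text
t: 22.58
tcp_pos: [0.461, 0.2946, 0.2622]
tool_rot: [0.816, 0.578, -0.008, -0.004]
force: [-0.2, -0.2, -1.6]
finger_gap: 0.403
```

```bash
python3 - <<'E'
from h import *
go(475,285,120,70.8)
E
```

```text
t 22.58 tcp [461.  294.6 262.2] yaw 70.57 z [-0.018 -0.003 -1.   ] F [-0.2 -0.2 -1.6] T [ 0.02  0.01 -0.01] gap 34.4 q6 0.7
need [ -3.2  18.7 142. ] rotz -0.23
rotvec [-0.93  0.5  -0.24]
```

>>> drive_tool(linear=[[-1.5,8,5],[-1.5,8,15],[0,0,22],[0,0,25],[0,0,25],[0,0,22],[0,0,15],[0,0,8],[0,0,0]], rot=[[-0.9,0.5,-0.2],[0,0,0],[0,0,0],[0,0,0],[0,0,0],[0,0,0],[0,0,0],[0,0,0],[0,0,0]], hand=[0,0,0,0,0,0,0,0,0])

```text
t: 23.33
tcp_pos: [0.4839, 0.2779, 0.1208]
tool_rot: [0.819, 0.574, 0.004, 0.002]
force: [-0.3, 0.5, -0.4]
finger_gap: 0.402
```

```bash
python3 - <<'E'
from h import *
go(475,285,101,70.8)
E
```

```text
t 23.33 tcp [483.9 277.9 120.8] yaw 70.07 z [ 0.009  0.    -1.   ] F [-0.3  0.5 -0.4] T [-0.04  0.01 -0.02] gap 34.3 q6 0.67
need [  3.6 -11.   19.8] rotz -0.73
rotvec [ 0.46 -0.17 -0.73]
```

>>> drive_tool(linear=[[0,0,4],[0,0,4],[0,0,4],[0,0,2],[0,0,1.5]], rot=[[0.4,-0.2,0],[0,0,0],[0,0,0],[0,0,0],[0,0,0]], hand=[0,0,0,0,0])

```text
t: 23.75
tcp_pos: [0.4871, 0.2769, 0.1069]
tool_rot: [0.82, 0.573, 0.003, 0.001]
force: [-0.1, 0.2, -0.0]
finger_gap: 0.399
```

>>> drive_tool(linear=[[0,0,1.2],[0,0,1.2]], rot=[[0,0,0],[0,0,0]], hand=[0,0])

```text
t: 23.92
tcp_pos: [0.4875, 0.2773, 0.1052]
tool_rot: [0.819, 0.573, 0.004, 0.002]
force: [-0.0, 0.5, -0.5]
finger_gap: 0.399
```

>>> drive_tool(linear=[[0,0,1],[0,0,1]], rot=[[0,0,0],[0,0,0]], hand=[0,0])

```text
t: 24.08
tcp_pos: [0.4876, 0.2776, 0.1035]
tool_rot: [0.819, 0.573, 0.004, 0.002]
force: [-0.4, 0.2, -1.2]
finger_gap: 0.404
```

```bash
python3 - <<'E'
from h import *
st()
E
```

```text
t 24.08 tcp [487.6 277.6 103.5] yaw 69.97 z [ 0.009  0.002 -1.   ] F [-0.4  0.2 -1.2] T [-0.01  0.01 -0.02] gap 34.5 q6 0.67
```

>>> drive_tool(linear=[[0,0,1],[0,0,1]], rot=[[0.4,0,0],[0,0,0]], hand=[0,0])

```text
t: 24.25
tcp_pos: [0.4876, 0.2778, 0.1016]
tool_rot: [0.819, 0.573, 0.002, -0.001]
force: [0.2, 0.6, 3.8]
finger_gap: 0.402
```

>>> drive_tool(linear=[[0,0,0.9],[0,0,0.9]], rot=[[0,0,0],[0,0,0]], hand=[0,0])

```text
t: 24.42
tcp_pos: [0.4878, 0.2782, 0.1012]
tool_rot: [0.819, 0.573, 0.002, -0.001]
force: [-0.9, 0.3, 8.5]
finger_gap: 0.399
```

>>> drive_tool(linear=[[0,0,0.8],[0,0,0.8]], rot=[[0,0,0],[0,0,0]], hand=[0,0])

```text
t: 24.58
tcp_pos: [0.4877, 0.2781, 0.1014]
tool_rot: [0.819, 0.574, 0.002, -0.001]
force: [-0.8, 0.8, 4.6]
finger_gap: 0.407
```

```bash
python3 - <<'E'
from h import *
st()
E
```

```text
t 24.58 tcp [487.7 278.1 101.4] yaw 70.01 z [ 0.002  0.005 -1.   ] F [-0.8  0.8  4.6] T [-0.22  0.35 -0.05] gap 34.8 q6 0.66
```

The bar rests on the floor. That also puts its rise in the mould at 190.8 − 95.4 − 81 ≈ 14 mm. I release and move clear.

>>> drive_tool(linear=[[0,0,0],[0,0,0],[0,0,0],[0,0,0],[0,0,-5],[0,0,-15],[0,0,-25],[0,0,-30],[0,0,-30],[0,0,-25],[-20,0,-10],[-35,0,0],[-35,0,0],[-35,0,0],[-35,0,0],[-35,0,0],[-20,0,0],[0,0,0]], rot=[[0,0,0],[0,0,0],[0,0,0],[0,0,0],[0,0,0],[0,0,0],[0,0,0],[0,0,0],[0,0,0],[0,0,0],[0,0,0],[0,0,0],[0,0,0],[0,0,0],[0,0,0],[0,0,0],[0,0,0],[0,0,0]], hand=[55,55,55,55,55,55,55,55,55,55,55,55,55,55,55,55,55,55])

```text
t: 26.08
tcp_pos: [0.4133, 0.0705, 0.2503]
tool_rot: [0.817, 0.577, 0.007, 0.001]
force: [0.3, 1.0, -0.6]
finger_gap: 0.643
```

```bash
python3 - <<'E'
from h import *
st()
snap('top','t6.png')
for x in cams.spot_point('soap_bar','top')[:2]: print(x['score'],x['at'],at_z('top',x['at'],.006))
E
```

```text
t 26.08 tcp [413.3  70.5 250.3] yaw 70.42 z [ 0.013  0.006 -1.   ] F [ 0.3  1.  -0.6] T [-0.02  0.02 -0.  ] gap 54.9 q6 0.23
0.59 [183.5, 305.2] [0.4827976  0.27418744 0.006     ]
```

View pics/t6.png

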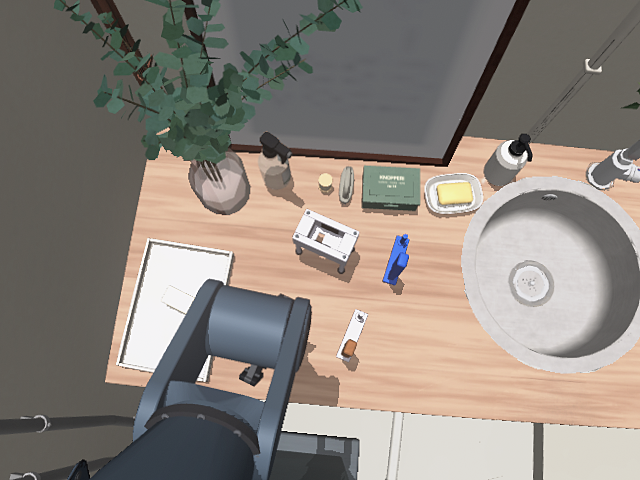

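The bar lies flat in the tray at (182,300), and the pocket is empty with the hole showing. The tool stands upright at (352,335), the bystanders haven't moved, and the gripper is clear of everything.

```bash
python3 -c "
from h import *
order.sign_off(); st()"
```

```text
the job is handed in; nothing more can be done
the job is handed in; nothing more can be done
```

The soap bar is out of the mould and lying flat, same way up, in the cream tray. The job was handed in at about 26 s; the sign-off gives no verdict.

- **Push-out:** I took the wooden-handled tool, not the blue one. Feeling from below in 3 mm steps with light contact (about 5–7 N read at the wrist), I found the hole about 9 mm from the middle of the plate along the mould's +y. The bar rose about 14 mm, worked out from the arm heights at the later grasp and at placing. The tip height during the push had suggested 18 mm. I trust the 14 mm more, and both are above the 12 mm asked.
- **Tool and bar:** I stood the tool back on the worktop, drew the bar straight up with a pull of about 6 N, and lowered it until it touched the tray floor before letting go.
- **Last checks:** The final top picture shows the bar in the tray, measured at about (0.483, 0.274) m, well inside the limits. The tool is upright, the mould is empty, the other items look unmoved, and the gripper was clear at a wrist force of about 1 N.
- **Not seen directly:** The arm hid the mould and bar from the cameras during the push and the grasp, so those steps relied on position, force and finger opening. A top picture after the push did show the bar standing proud.

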